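# Clamp the pipe stub with the click-limiting knob

## Robot

A 7-joint arm with a two-finger parallel gripper is mounted at the origin on the work surface. World frame = base frame: x ahead of the robot, y to its left, z up, the work surface at z = 0. Lengths are in m, angles in rad, forces in N, time in s.
With the tool pointing down it reaches from about 0.4 to 0.9 m from the base axis. Payload 5.5 kg.
Tool frame: the origin (TCP) lies at the very end of the fingers, on their centre line; the grasp point (between the pads) lies robot.pinch_z behind it (robot.pinch_z is the distance from the TCP to the grasp point, in m); z points along the fingers, y is the line along which they close (so a half turn about z gives the same grasp; the last joint's range is limited). The gripper opens to 85 mm and grips with 20 to 120 N. Pads are 22 mm wide; open, the fingers measure 114 mm over their backs; the gripper's body (76 mm by 85 mm) begins 54 mm behind the grasp point. The pads swing forward as they close: fully open they stand 13 mm farther back than shut.
Start: joints at [-0.915, 0.501, -0.427, 1.55, 0.221, 1.138, -0.21], TCP at [0.249, 0.601, 0.231] pointing down, gripper open.
Joint ranges: [-2.88, 2.88], [-0.31, 2.03], [-1.54, 1.56], [0.2, 2.42], [-1.41, 4.55], [0.19, 2.02], [-2.57, 2.57]. Speed limits (rad/s): [2.57, 2.57, 3.14, 3.14, 3.14, 3.14, 3.14].

## Interface

Orientations are given as a unit quaternion [w, x, y, z].
In Python, from rig import robot, status, vision, ticket, nets gives the robot as it stands. The module is installed in compiled form; this text tells all that it offers. Calls block until the motion is done:
- robot.movep(position, orientation): joint-space move of the TCP to a pose.
- robot.servo_line(position, max_speed=0.15, rot=None): straight line of the TCP; rot=None keeps the orientation; max_speed is the mean speed in m/s.
- robot.move_j(angles): joint-space move.
- robot.release() and robot.grab(effort=None): open the fingers fully, or close them until they stop; effort is the grip in N (None keeps the last).
- robot.dwell(seconds).
- robot.solve_ik(position, orientation): joint angles nearest the present ones, or None.
- status.state(): the state.
- vision.get_image(name): name is "side" or "top"; returns the picture (420x560x3 uint8, blue, green, red); there is no depth.
- vision.camera_info(name): a dict with "K" (3x3 intrinsics, pixels), "dist" ([k1, k2, p1, p2, k3] as OpenCV has them; the pictures are not rectified), "position" and "rotation" of the camera in the world. Camera axes: x right, y down, z forward; pixel columns grow to the right and rows downward; lengths in m; the calibration is good to about 2 mm. A picture is of the moment at which its call begins. camera_info takes no time and is no camera call.
A pose or a line that the arm cannot do raises robot.IKError and nothing moves.
- ticket.close_job(): hands the job in; it is judged then, once.
Trained networks look in the newest picture that a camera, given by its name, has taken for a name from the list of things; names that differ only in an ending like _2 or _b are one class to them, and where a whole thing is asked for, a point or a joint stands for the part that bears it (a point fixed in the world has none). Each returns a list of dicts, best first, with "conf" (0 to 1); they miss things now and then, are a little off and sometimes report something else, mostly with a low value. They report only what shows in the picture. A call takes as long as a camera call. They do not tell look-alikes from the thing itself.
- nets.boxes_of(camera, target): "position" ([x, y, z] in m, in the coordinates of the camera as it stood for that picture, good to about 4 mm: the middle of the surface that is visible of it).
- nets.masks_of(camera, target): "mask" (420x560 bool, what is visible of it).
- nets.spot_point(camera, target): "position" ([x, y, z] in m, in the coordinates of the camera as it stood for that picture, good to about 4 mm: a listed point, or the origin of a listed thing).
The state is a dict: "clock": time; "joint_positions": joint angles; "dq": joint speeds; "effort": joint torques, N m; "ee_pos": TCP position; "eef_rot": TCP orientation; "contact_force": force on the tool from outside, world axes, zero at the start; "wrist_torque": the same for the moment, N m; "opening": finger opening in m; "finger_force": force on a finger pad.
Only numpy, scipy, OpenCV 4.12 (cv2) and the standard library are available. Lean on these libraries where they do the work, as an engineer would, in place of code of your own. Each camera call takes 0.05 s, during which the arm holds its last target. There are 200 camera calls.

## Task

Stand the white plastic pipe stub in the green pipe clamp, between the V-block and the steel jaw. Then turn the orange knob clockwise until it clicks (its resistance rises and then suddenly gives way), stop at once so that the pipe is held but not crushed, let go and move clear, leaving the other things on the bench where they are.

Things in the scene. Friction and masses are not known exactly. Their poses are not given: they have to be found in the camera images.
- pipe_grip (a point): White plastic pipe stub, upright, loose, about 200 g, 105 mm tall: a bell 60 mm in diameter up to 44 mm, a short cone, then a narrower pipe 42 mm in diameter from 60 to 105 mm. This point is on its axis, 82 mm above its underside: the middle of the narrower pipe, where to grip it. z is its axis, up.
- vee: Fixed green V-block of the pipe clamp. Its origin is where the centre of the pipe's underside lies when the pipe is fully home in the V: on top of the base plate, 10 mm above the bench. y points from the jaw into the V, z up. The V's two upright faces are at 45 degrees to y, 43 mm tall above the plate.
- clamp: Steel base plate of the clamp, fixed, 100 mm (x) by 250 mm (y), 10 mm thick, same axes as the vee; origin at its underside's centre. Its upright steel jaw, 50 mm wide, 43 mm above the plate, faces the V from -y. The jaw starts, differently each time, 5 to 11 mm short of a pipe that is home: put the pipe 2.5 mm to -y of home and the jaw will push it home.
- knob_grip (a point): Orange knob on the gearbox, turning about the vertical; this point is on its axis, 101 mm above the bench. Grip bar 42 mm long (along this point's x, at any angle), 14 mm thick (along y), from 26 mm below this point to 12 mm above, on a disc of 42 mm diameter; a white line marks one end. Clockwise from above closes the jaw, 6 mm per rad, against 0.15 N m of friction (either sign when still).
- gearbox_top (a point): Top of the green gearbox. Its limiter: with the pipe pressed home the knob's resistance climbs to 0.24 N m, then gives way (click), falling to 0.02 N m over the next 0.5 rad; then the knob drives solid and crushes the pipe. Click 0.9 to 2 rad from the start: regrasp if needed, the screw stays put. Let go after a click, the knob springs back what it slipped.
- can_center (a point): Purple can, 60 mm diameter, 120 mm tall, upright, loose: leave alone. Point half-way up.
- cap: White plastic ring, 72 mm diameter, 24 mm tall, loose: leave alone. Origin at the centre of its underside.
- brush_grip (a point): Hand brush lying on the bench, loose: leave alone. Point on its handle.
- bolt: Small bolt standing on its brass head, 38 mm tall, loose: leave alone. Origin at the centre of its underside.
There are look-alikes about, which are no part of the job. Of the things that look like the part that bears pipe_grip, the smallest one is meant.

How it is judged:
By the outcome, as a careful person would: the job done as asked, in the order asked, and still so for the second after the job is handed in, with the robot touching nothing.
It also fails if it takes over 72 s, if anything falls off the work surface, if the arm or the gripper's body presses on something with over 40 N, if the wrist force passes 120 N, or if a joint passes its speed limit or range.

## Working session

There is one attempt and no reset: what is moved stays moved. The work goes in short steps, each a Python script; the robot and the scene stay as the last script left them, time stands still between calls to the robot, and variables do not carry over. Pictures are saved under pics/ and viewed, at most 10 in all, crops included, and the job is handed in when it is done.

```bash
mkdir -p pics
cat > h.py <<'E'
from rig import robot, status, vision, ticket, nets
import numpy as np, cv2
from scipy.spatial.transform import Rotation as R
def cam(n):
    c=vision.camera_info(n); K=np.array(c["K"]);d=np.array(c["dist"],float);p=np.array(c["position"],float)
    r=np.array(c["rotation"],float)
    M=r if r.shape==(3,3) else R.from_quat(r[[1,2,3,0]]).as_matrix()
    return K,d,p,M
def w(n,x):
    K,d,p,M=cam(n); return M@np.array(x)+p
def proj(n,X):
    K,d,p,M=cam(n); q=(np.atleast_2d(X)-p)@M
    return cv2.projectPoints(q,np.zeros(3),np.zeros(3),K,d)[0][:,0]
def ray(n,uv,z):
    K,d,p,M=cam(n); a=cv2.undistortPoints(np.array(uv,float).reshape(-1,1,2),K,d)[:,0]
    v=np.c_[a,np.ones(len(a))]@M.T
    return p+v*((z-p[2])/v[:,2])[:,None]
def down(yaw): # tool z down, tool y axis at angle yaw in world
    y=np.array([np.cos(yaw),np.sin(yaw),0]);z=np.array([0,0,-1.]);x=np.cross(y,z)
    q=R.from_matrix(np.c_[x,y,z]).as_quat(); return q[[3,0,1,2]]
E
python3 - <<'E'
from h import *
for n in("side","top"):
    cv2.imwrite(f"pics/{n}0.png",vision.get_image(n))
    print(n,vision.camera_info(n))
    for t in ["pipe_grip","vee","clamp","knob_grip","gearbox_top","can_center","cap","brush_grip","bolt"]:
        for o in nets.spot_point(n,t):
            p=w(n,o["position"]); print(t,round(o["conf"],2),p.round(4),proj(n,p)[0].round(), [k for k in o if k not in("conf","position")])
print(status.state(),robot.pinch_z)
E
```

```text
side {'K': array([[416.54997205,   0.        , 276.20052458],
       [  0.        , 416.54997205, 206.64089531],
       [  0.        ,   0.        ,   1.        ]]), 'dist': array([-0.08200483,  0.        ,  0.        ,  0.        ,  0.        ]), 'position': array([ 0.30514218, -0.84067403,  0.66410305]), 'rotation': array([-0.48250479,  0.86573144, -0.11911533,  0.05924306])}
pipe_grip 0.64 [0.3948 0.3887 0.1034] [204. 157.] []
pipe_grip 0.56 [0.5361 0.5102 0.102 ] [240. 138.] []
pipe_grip 0.47 [ 5.053e-01 -1.185e-01 -3.000e-04] [281. 278.] []
vee 0.59 [ 0.5042 -0.072   0.0107] [275. 262.] []
vee 0.44 [ 0.3486 -0.3586  0.0148] [234. 372.] []
clamp 0.92 [ 5.056e-01 -1.208e-01 -4.000e-04] [281. 279.] []
knob_grip 0.87 [ 0.5109 -0.2104  0.104 ] [295. 268.] []
gearbox_top 0.74 [ 0.5149 -0.2044  0.0619] [296. 281.] []
can_center 0.64 [0.4316 0.2323 0.0649] [224. 189.] []
can_center 0.58 [ 0.5916  0.2654 -0.0023] [274. 195.] []
cap 0.83 [ 0.5925  0.2665 -0.0006] [274. 195.] []
brush_grip 0.88 [ 0.3512 -0.3567  0.0128] [235. 372.] []
bolt 0.61 [ 0.7137 -0.1345 -0.0021] [364. 267.] []
top 
[... 1214 characters left out ...]
s': array([-0.91481956,  0.50089183, -0.42702947,  1.55042098,  0.22080367,
        1.13826966, -0.21032516]), 'dq': array([ 0.0005921 , -0.00145158, -0.00105584,  0.0021359 , -0.00076139,
        0.00209182,  0.00011326]), 'effort': array([ 2.09299042e-04, -5.69393456e+01, -5.81080019e+00, -2.81339979e+01,
        1.26056254e-02,  1.86906444e-03,  1.26913903e-05]), 'ee_pos': array([0.24873814, 0.60052413, 0.23130865]), 'eef_rot': array([-1.98600232e-05,  1.95111041e-01,  9.80781158e-01,  2.31822201e-05]), 'contact_force': array([-0.3376084 ,  0.2808324 , -0.28293589]), 'wrist_torque': array([-0.01888438, -0.05578988,  0.05621203]), 'finger_force': 0.0, 'opening': 0.08550077263503464} 0.0187
```

View pics/top0.png

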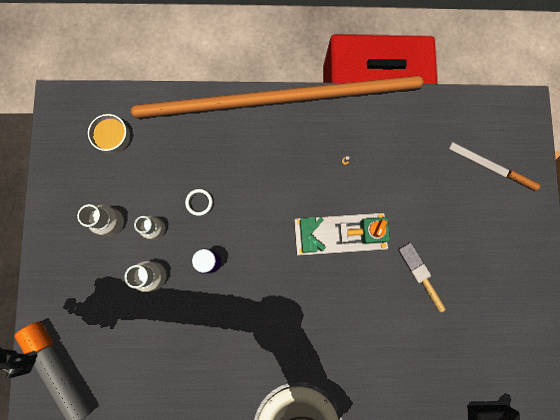

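View pics/side0.png

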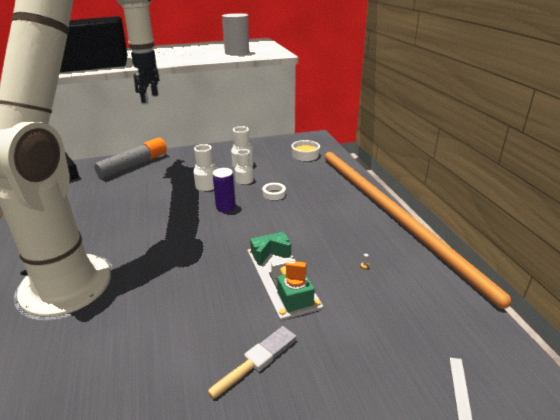

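Candidates for the pipe: top pixels (146,226), (94,216) and (141,276). The one at (146,226) is smallest: the networks put its grip point at z≈0.08, against 0.10 for the others. The cap at (199,203) is only a ring. Next is a close crop to check this choice and the clamp.

Run:
```python
import cv2,numpy as np
t=cv2.imread("pics/top0.png");s=cv2.imread("pics/side0.png")
a=cv2.resize(t[190:300,70:230],(400,275),interpolation=cv2.INTER_CUBIC)
b=cv2.resize(s[115:205,180:310],(397,275),interpolation=cv2.INTER_CUBIC)
b=cv2.resize(b,(400,275))
c=cv2.resize(t[205:265,290:395],(525,300),interpolation=cv2.INTER_CUBIC)
d=cv2.resize(s[225:325,240:331],(273,300),interpolation=cv2.INTER_CUBIC)
cv2.imwrite("pics/c1.png",np.vstack([np.hstack([a,b]),np.hstack([c,d,np.zeros((300,2,3),np.uint8)])]))
```

```text
(no output)
```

View pics/c1.png

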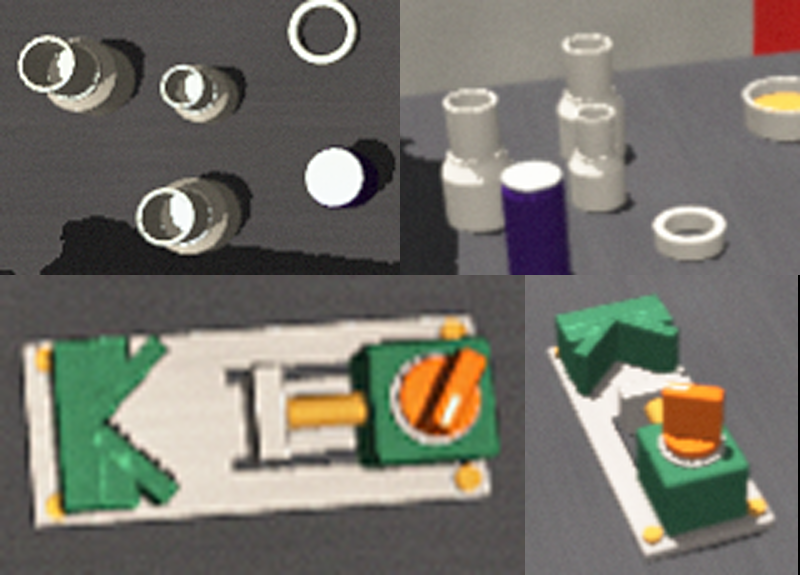

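The crop confirms the pipe at top (146,226): it is smaller than the two others. The clamp is at (294..388, 213..255) with its V at the left (+y) and the knob at (377,230). Next I compute the exact poses.

Run:
```python
from h import *
t=cv2.imread("pics/top0.png")
c=ray("top",[(294.4,219),(297.4,255.4),(388,249),(384.4,213.2)],0.01)  # plate corners
print("corners",c.round(4)); print("centre",c.mean(0).round(4))
e=np.array([c[0]-c[3],c[1]-c[2]]); print("yaw of y axis",np.arctan2(e[:,1],e[:,0]), np.linalg.norm(e,axis=1),np.linalg.norm(c[0]-c[1]))
ap=ray("top",[(311.5,232.4)],0.053)[0]; ap2=ray("side",[(240+83/3,225+(345-275)/3)],0.053)[0]
print("apex",ap,ap2)
print("rim", ray("top",[(142.8,224.8)],0.105)); 
ms=nets.masks_of("top","pipe_grip")
for m in ms:
    v,u=np.nonzero(m["mask"]); print(m["conf"],u.mean(),v.mean(),u.min(),u.max(),v.min(),v.max())
P=[w("top",o["position"]) for o in nets.spot_point("top","vee")+nets.spot_point("top","clamp")]; print(P)
# knob: orange pixels
h=cv2.cvtColor(t,cv2.COLOR_BGR2HSV)[212:248,360:395]
o=((h[...,0]<16)&(h[...,1]>150)&(h[...,2]>60)); v,u=np.nonzero(o); print(len(u),u.mean()+360,v.mean()+212)
crop=cv2.resize(t[208:252,355:397],(504,528),interpolation=cv2.INTER_CUBIC)
s=cv2.imread("pics/side0.png"); crop2=cv2.resize(s[252:312,272:320],(288,360),interpolation=cv2.INTER_CUBIC)
out=np.zeros((528,795,3),np.uint8); out[:,:504]=crop; out[:360,506:794]=crop2
cv2.imwrite("pics/knob.png",out)
```

```text
corners [[ 0.5459  0.0066  0.01  ]
 [ 0.4468 -0.0011  0.01  ]
 [ 0.4644 -0.2485  0.01  ]
 [ 0.5629 -0.242   0.01  ]]
centre [ 0.505  -0.1213  0.01  ]
yaw of y axis [1.63923761 1.64187057] [0.24915882 0.24805461] 0.09942154961205056
apex [ 0.5051173  -0.03556589  0.053     ] [ 0.48762396 -0.0660391   0.053     ]
rim [[0.51772942 0.38840457 0.105     ]]
0.85 101.43016759776536 219.27281191806333 77 123 205 236
0.66 146.12276785714286 275.2142857142857 125 165 261 289
0.63 149.8015717092338 227.20235756385068 135 164 217 238
[array([ 0.50949871, -0.07676237,  0.00680029]), array([ 0.51086237, -0.11748257, -0.00114175])]
199 378.1708542713568 227.90452261306532
```

View pics/knob.png

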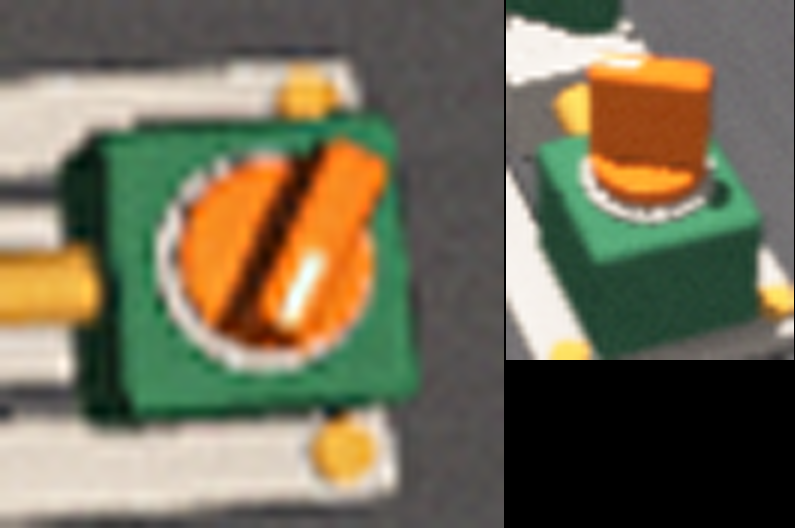

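The knob bar's top runs from (360,165) to (290,315) in the 12x crop. I'll overlay a clamp model on both views to refine the vee, jaw and knob estimates.

```bash
cat >> h.py <<'E'
def ov(n,img,box,sc,polys):
    x0,y0,x1,y1=box; c=cv2.resize(img[y0:y1,x0:x1],None,fx=sc,fy=sc,interpolation=cv2.INTER_CUBIC)
    for P,col in polys:
        q=((proj(n,P)-[x0-.5,y0-.5])*sc).round().astype(int)
        cv2.polylines(c,[q.reshape(-1,1,2)],False,col,1)
    return c
E
cat > o.py <<'E'
from h import *
C=np.array([0.5055,-0.1213]);a=1.6405;yv=np.array([np.cos(a),np.sin(a)]);xv=np.array([yv[1],-yv[0]])
V=C+0.0435*yv
def L(o,pts): return np.array([[*(o+p[0]*xv+p[1]*yv),p[2]] for p in pts])
def circ(o,r,z): return np.array([[o[0]+r*np.cos(k),o[1]+r*np.sin(k),z] for k in np.linspace(0,6.3,40)])
K=np.array([0.5113,-0.2045]); 
pk=ray("top",[(355+360/12,208+165/12-.5),(355+290/12,208+315/12-.5),(355+328/12,208+237/12)],0.113); print(pk)
d=pk[0]-pk[1]; ka=np.arctan2(d[1],d[0]); print("bar angle",ka)
kx=np.array([np.cos(ka),np.sin(ka)]);ky=np.array([-kx[1],kx[0]])
bar=np.array([[*(K+sx*.021*kx+sy*.007*ky),.113] for sx,sy in [(1,1),(1,-1),(-1,-1),(-1,1),(1,1)]])
g=(0,255,255);r=(255,0,255);b=(255,255,0)
polys=[(L(C,[(-.05,-.125,.01),(.05,-.125,.01),(.05,.125,.01),(-.05,.125,.01),(-.05,-.125,.01)]),r),
 (L(V,[(-.03,.0124,.053),(0,.0424,.053),(.03,.0124,.053)]),r),(circ(V,.03,.01),b),
 (L(V,[(-.025,-.038,.053),(.025,-.038,.053)]),r),(bar,b),(circ(K,.021,.075),r),
]
t=cv2.imread("pics/top0.png");s=cv2.imread("pics/side0.png")
A=ov("top",t,(290,207,396,262),7,polys)
Pp=np.array([.5172,.3885])
pp=[(circ(Pp,.03,0),r),(circ(Pp,.021,.105),b)]
B=ov("side",s,(242,227,326,322),4,polys); D=ov("top",t,(128,208,172,248),5,pp); E=ov("side",s,(228,140,262,190),4,pp)
out=np.zeros((600,800,3),np.uint8); y,x=A.shape[:2]; out[:y,:x]=A
B=B[:600-y]; 
s2=ov("side",s,(242,227,326,280),4,polys); out[y:y+s2.shape[0],:s2.shape[1]]=s2
out[y:y+D.shape[0],345:345+D.shape[1]]=D; out[y:y+E.shape[0],580:580+E.shape[1]]=E
cv2.imwrite("pics/ov.png",out)
E
python3 o.py
```

```text
[[ 0.52777661 -0.21389641  0.113     ]
 [ 0.49640929 -0.19819089  0.113     ]
 [ 0.51143206 -0.20663193  0.113     ]]
bar angle -0.4642049858286892
```

View pics/ov.png

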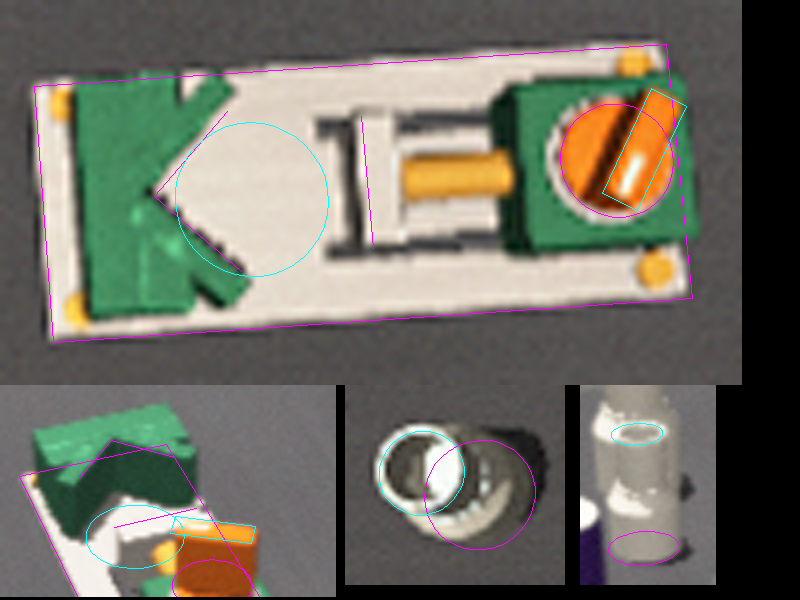

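The model fits both views, and the pipe estimate matches its rim and base. The pipe is at (0.517,0.3885), the vee at (0.5025,-0.078), and the jaw gap is about 8 mm. Now I pick up the pipe.

```bash
cat >> h.py <<'E'
C=np.array([0.5055,-0.1213]);A=1.6405;yv=np.array([np.cos(A),np.sin(A)]);xv=np.array([yv[1],-yv[0]])
V=C+0.0435*yv; Kn=np.array([0.5113,-0.2045]); KA=-0.464; PZ=robot.pinch_z; Pp=np.array([.5172,.3885])
def st(tag=""):
    s=status.state(); print(tag,round(s["clock"],2),s["ee_pos"].round(4),"F",s["contact_force"].round(2),"T",s["wrist_torque"].round(3),"op",round(s["opening"],4),"ff",round(s["finger_force"],1),"j7",round(s["joint_positions"][6],2))
    return s
E
python3 - <<'E'
from h import *
for nm,p,ys in (("pipe",[*Pp,.0633],(.0697,.0697+np.pi)),("vee",[*V,.08],(.0697,.0697+np.pi)),("knob",[*Kn,.0823],(KA+np.pi/2,KA-np.pi/2))):
    for y in ys:
        q=robot.solve_ik(p,down(y)); print(nm,round(y,2),None if q is None else np.round(q,2))
q=down(.0697); j=robot.solve_ik([*Pp,.0633],q); 
if j is None or abs(j[6])>2.3: q=down(.0697+np.pi); print("alt")
robot.movep([*Pp,.16],q); st("above")
robot.servo_line([*Pp,.082-PZ],max_speed=.1); st("at")
robot.grab(25); st("grab")
robot.servo_line([*Pp,.22],max_speed=.15); st("lift")
cv2.imwrite("pics/lift.png",np.hstack([vision.get_image("top")[150:350,60:460],vision.get_image("side")[60:260,150:550]]))
E
```

```text
pipe 0.07 [-0.6   0.66 -0.12  1.68  0.1   0.81 -0.7 ]
pipe 3.21 [-0.19  0.78 -0.72  1.67  0.61  0.94  2.07]
vee 0.07 [ 0.02  0.43  0.1   2.03 -0.07  0.68  0.23]
vee 3.21 [-0.83  0.98  1.35  2.06 -1.11  1.14 -2.02]
knob 1.11 [ 0.21  0.49  0.15  1.93 -0.11  0.73  1.53]
knob -2.03 [-0.2   0.58  0.68  1.94 -0.51  0.79 -1.26]
above 2.47 [0.5156 0.391  0.1604] F [-0.41  0.97  0.25] T [-0.004 -0.014 -0.032] op 0.0859 ff 0.0 j7 -0.68
at 3.58 [0.5178 0.389  0.0641] F [ 0.12 -0.73  0.14] T [ 0.047  0.005 -0.006] op 0.0853 ff 0.0 j7 -0.69
grab 4.05 [0.5177 0.3887 0.0639] F [0.17 0.15 2.87] T [-0.094  0.014  0.003] op 0.0416 ff 28.7 j7 -0.69
lift 5.24 [0.5165 0.3879 0.2186] F [-0.81  0.26 -2.35] T [-0.035 -0.038 -0.013] op 0.0415 ff 29.0 j7 -0.67
```

View pics/lift.png

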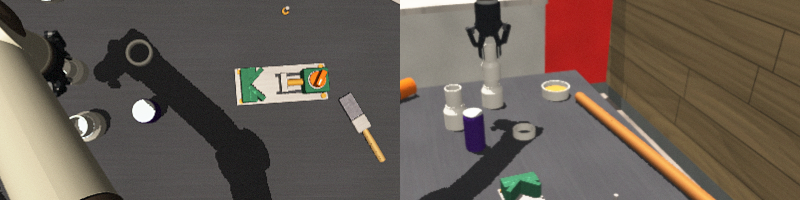

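The lift picture shows the pipe held and hanging upright in the gripper, side crop (490,80). The other bench items are undisturbed. Next I carry it over the vee.

Run:
```python
from h import *
q=down(.0697); p=V-.003*yv
robot.movep([*p,.22],q); st()
robot.servo_line([*p,.14],max_speed=.15); robot.dwell(.2); s=st()
G=s["ee_pos"][:2]; u=s["ee_pos"][2]-.0639; g=(0,255,255)
def circ(o,r,z): return np.array([[o[0]+r*np.cos(k),o[1]+r*np.sin(k),z] for k in np.linspace(0,6.3,40)])
P=[(circ(G,.03,u),(255,0,255)),(circ(G,.03,u+.044),(255,255,0))]
t=vision.get_image("top"); sd=vision.get_image("side")
a=ov("top",t,(285,200,400,265),4,P); b=ov("side",sd,(225,170,325,300),3,P)
out=np.zeros((400,770,3),np.uint8); out[:a.shape[0],:a.shape[1]]=a; out[:b.shape[0],465:465+b.shape[1]]=b
cv2.imwrite("pics/over.png",out)
```

```text
7.06 [ 0.5033 -0.0794  0.2201] F [ 0.69  0.31 -2.11] T [ 0.038 -0.041  0.01 ] op 0.0416 ff 29.0 j7 0.19
 7.94 [ 0.5037 -0.0809  0.1411] F [ 1.3   0.24 -1.24] T [ 0.025 -0.017 -0.027] op 0.0412 ff 29.0 j7 0.2
```

View pics/over.png

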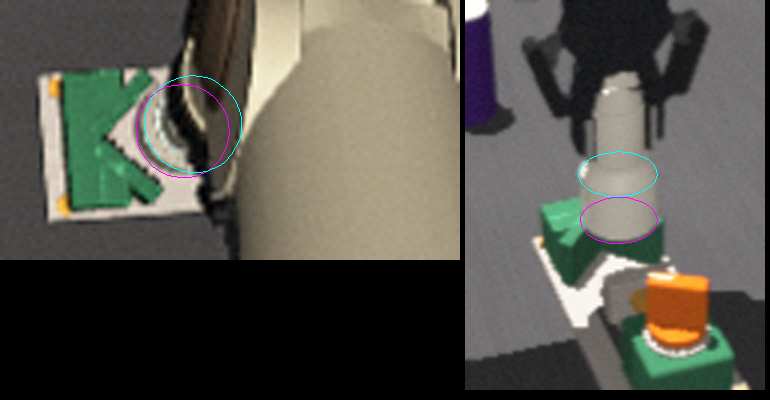

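The overlay matches: the bell lies on the predicted circles in both views. Now I lower it with force checks.

Run:
```python
from h import *
p=V-.003*yv; f0=status.state()["contact_force"]
for z in (.122,.110,.095,.082,.0775,.0755,.0740,.0725):
    robot.servo_line([*p,z],max_speed=.05); s=st(z); d=s["contact_force"]-f0
    if d[2]>6 or np.hypot(*d[:2])>8: print("contact",d); break
```

```text
0.122 8.55 [ 0.5023 -0.0809  0.1215] F [ 0.29 -0.29 -2.1 ] T [-0.027  0.025 -0.018] op 0.0411 ff 29.0 j7 0.2
0.11 8.94 [ 0.5023 -0.0809  0.1096] F [ 0.28 -0.06 -1.99] T [ 0.015 -0.008  0.003] op 0.0418 ff 29.0 j7 0.2
0.095 9.39 [ 0.5023 -0.0809  0.0946] F [ 0.57 -0.67 -2.49] T [-0.023 -0.022 -0.053] op 0.0414 ff 29.0 j7 0.2
0.082 9.8 [ 0.5023 -0.0809  0.0815] F [-0.07 -0.11 -2.62] T [-0.03  -0.054 -0.013] op 0.0416 ff 29.0 j7 0.21
0.0775 10.05 [ 0.5024 -0.0809  0.0772] F [-0.12  0.96 -1.91] T [-0.026  0.02   0.02 ] op 0.0417 ff 29.0 j7 0.21
0.0755 10.3 [ 0.5026 -0.0809  0.0755] F [ 0.08  0.36 -1.72] T [0.004 0.005 0.043] op 0.0416 ff 29.0 j7 0.21
0.074 10.55 [ 0.5027 -0.0809  0.074 ] F [-0.71 -0.2  -1.94] T [-0.003 -0.016 -0.   ] op 0.0413 ff 29.0 j7 0.21
0.0725 10.8 [ 0.5038 -0.081   0.0731] F [1.11 0.54 2.73] T [ 0.045 -0.063 -0.03 ] op 0.0414 ff 24.9 j7 0.21
```

Run:
```python
from h import *
robot.release(); robot.dwell(.2); st("rel")
p=status.state()["ee_pos"][:2]
robot.servo_line([*p,.18],max_speed=.15)
q=down(KA-np.pi/2)
robot.movep([*Kn,.18],q); st("above knob")
t=vision.get_image("top"); sd=vision.get_image("side")
def circ(o,r,z): return np.array([[o[0]+r*np.cos(k),o[1]+r*np.sin(k),z] for k in np.linspace(0,6.3,40)])
P=[(circ(p,.03,.01),(255,0,255)),(circ(p,.021,.115),(255,255,0))]
a=ov("top",t,(285,195,400,270),4,P); b=ov("side",sd,(225,190,325,320),3,P)
out=np.zeros((400,770,3),np.uint8); out[:a.shape[0],:a.shape[1]]=a; out[:b.shape[0],465:465+b.shape[1]]=b
cv2.imwrite("pics/placed.png",out)
```

```text
rel 11.51 [ 0.5027 -0.0809  0.0725] F [ 0.52 -0.45  0.59] T [ 0.001  0.01  -0.042] op 0.0853 ff 0.0 j7 0.21
above knob 13.88 [ 0.5111 -0.204   0.1795] F [ 0.55 -0.32 -0.39] T [-0.018  0.009 -0.055] op 0.0855 ff 0.0 j7 -1.51
```

View pics/placed.png

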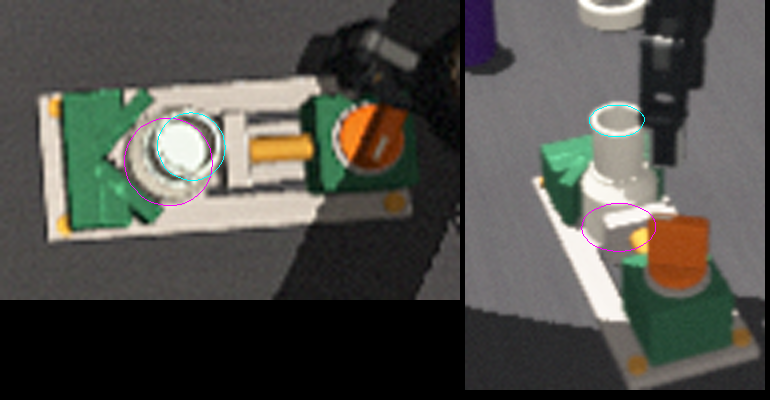

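The picture shows the pipe standing upright in the V, between the V and the jaw, at (180,150) in the top crop. Next I grip the knob and make a first small turn to characterise the torque signal.

```bash
cat >> h.py <<'E'
def rd(n=10):
    a=[status.state() for _ in range(n)]
    return np.mean([s["wrist_torque"][2] for s in a]),np.std([s["wrist_torque"][2] for s in a]),np.mean([s["effort"][6] for s in a]),a[-1]
E
python3 - <<'E'
from h import *
q=down(KA-np.pi/2); z=.101-PZ
robot.servo_line([*Kn,z],max_speed=.1); st("down"); print(rd()[:3])
robot.grab(40); robot.dwell(.2); s=st("grab"); print(rd()[:3])
j=np.array(s["joint_positions"]); np.save("j0.npy",j)
for k in range(1,6):
    t=j.copy(); t[6]+=.06*k; robot.move_j(t); a,b,c,s=rd(); print(k,round(s["clock"],3),"Tz %.3f sd %.3f eff %.4f"%(a,b,c),"j7",round(s["joint_positions"][6]-j[6],4),s["contact_force"].round(1))
E
```

```text
down 15.11 [ 0.5118 -0.2048  0.0829] F [ 0.15 -0.2   0.2 ] T [-0.031 -0.042 -0.01 ] op 0.0853 ff 0.0 j7 -1.44
(np.float64(-0.009758491433941058), np.float64(0.0), np.float64(0.0025111330614890903))
grab 15.96 [ 0.5116 -0.2042  0.0825] F [-0.89  2.43  3.76] T [0.44  0.129 0.056] op 0.0131 ff 44.0 j7 -1.44
(np.float64(0.055728155327405424), np.float64(6.938893903907228e-18), np.float64(-0.01187406072858721))
1 16.208 Tz 0.172 sd 0.000 eff 0.0584 j7 0.0588 [-0.6  1.2  3.2]
2 16.458 Tz 0.150 sd 0.000 eff 0.0480 j7 0.1178 [-0.8  0.6  3.5]
3 16.708 Tz 0.170 sd 0.000 eff 0.0423 j7 0.1773 [-0.5  0.6  2.7]
4 16.958 Tz 0.133 sd 0.000 eff 0.0405 j7 0.2372 [-1.   0.6  2.6]
5 17.208 Tz 0.138 sd 0.000 eff 0.0401 j7 0.2971 [-0.5 -0.3  2.3]
```

```bash
cat >> h.py <<'E'
def step(j0,d,n=4):
    t=j0.copy(); t[6]+=d; robot.move_j(t); T=[];e=[]
    for _ in range(n):
        robot.dwell(.02); s=status.state(); T.append(s["wrist_torque"][2]); e.append(s["effort"][6])
    print("%.3f t%.2f Tz %.3f eff %.4f op %.4f"%(d,s["clock"],np.mean(T),np.mean(e),s["opening"]),s["contact_force"].round(1)); return np.mean(T),np.mean(e)
E
python3 - <<'E'
from h import *
j=np.load("j0.npy"); d=.3; hi=0
while d<2.1:
    d+=.05 if d<.8 else .03
    T,e=step(j,d)
    hi=hi+1 if T>.195 else 0
    if hi>=2 or T<.09: break
E
```

```text
0.350 t17.52 Tz 0.126 eff -0.0947 op 0.0132 [-1.3 -0.4  1.8]
0.400 t17.84 Tz 0.150 eff -0.0919 op 0.0133 [-0.5 -1.8  3.9]
0.450 t18.16 Tz 0.142 eff -0.0913 op 0.0130 [-1.5 -1.5  3.6]
0.500 t18.48 Tz 0.114 eff -0.0900 op 0.0133 [-1.2 -3.2  2.5]
0.550 t18.79 Tz 0.128 eff -0.0889 op 0.0130 [-0.5 -4.3  1.2]
0.600 t19.11 Tz 0.123 eff -0.0879 op 0.0132 [-0.6 -5.   2. ]
0.650 t19.43 Tz 0.143 eff -0.1087 op 0.0133 [-0.7 -4.7  1.6]
0.700 t19.74 Tz 0.111 eff -0.1084 op 0.0136 [-1.9 -5.3  1.9]
0.750 t20.06 Tz 0.117 eff -0.1084 op 0.0137 [-0.6 -4.   1.6]
0.800 t20.38 Tz 0.142 eff -0.1084 op 0.0137 [-0.6 -5.8  1.8]
0.830 t20.69 Tz 0.101 eff -0.0668 op 0.0131 [-0.3 -6.3  1.3]
0.860 t21.01 Tz -0.495 eff 0.5242 op 0.0131 [ 0.7 -5.4  1.6]
```

Run:
```python
from h import *
j=np.load("j0.npy")
for k in range(4):
    s=st(); print(s["effort"].round(3),(s["joint_positions"]-j).round(4)); robot.dwell(.05)
t=vision.get_image("top"); sd=vision.get_image("side")
a=ov("top",t,(285,195,400,270),4,[]); b=ov("side",sd,(225,190,325,320),3,[])
out=np.zeros((400,770,3),np.uint8); out[:a.shape[0],:a.shape[1]]=a; out[:b.shape[0],465:465+b.shape[1]]=b
cv2.imwrite("pics/turn.png",out)
```

```text
21.01 [ 0.5117 -0.2049  0.0826] F [ 0.66 -5.39  1.56] T [-1.216  0.131 -0.541] op 0.0131 ff 43.8 j7 -0.58
[ -3.243 -48.925   2.901 -19.673  -0.78    0.907   0.51 ] [ 4.000e-04  1.000e-04  8.000e-04 -2.000e-04 -5.000e-04 -6.000e-04
  8.577e-01]
 21.06 [ 0.5116 -0.2049  0.0826] F [-0.64 -4.71  0.89] T [-1.251  0.122 -0.499] op 0.0133 ff 43.8 j7 -0.58
[ -3.244 -48.927   2.9   -19.673  -0.78    0.907   0.504] [ 4.000e-04  1.000e-04  8.000e-04 -1.000e-04 -5.000e-04 -6.000e-04
  8.577e-01]
 21.11 [ 0.5116 -0.2049  0.0826] F [-2.05 -3.72  1.46] T [-1.246  0.132 -0.465] op 0.0136 ff 43.8 j7 -0.58
[ -3.244 -48.926   2.9   -19.674  -0.779   0.907   0.503] [ 4.000e-04  1.000e-04  8.000e-04 -1.000e-04 -5.000e-04 -6.000e-04
  8.577e-01]
 21.16 [ 0.5116 -0.2049  0.0826] F [-0.11 -5.51  1.12] T [-1.227  0.165 -0.432] op 0.0135 ff 43.8 j7 -0.58
[ -3.244 -48.925   2.9   -19.674  -0.779   0.907   0.503] [ 4.000e-04  1.000e-04  8.000e-04 -1.000e-04 -5.000e-04 -6.000e-04
  8.576e-01]
```

View pics/turn.png

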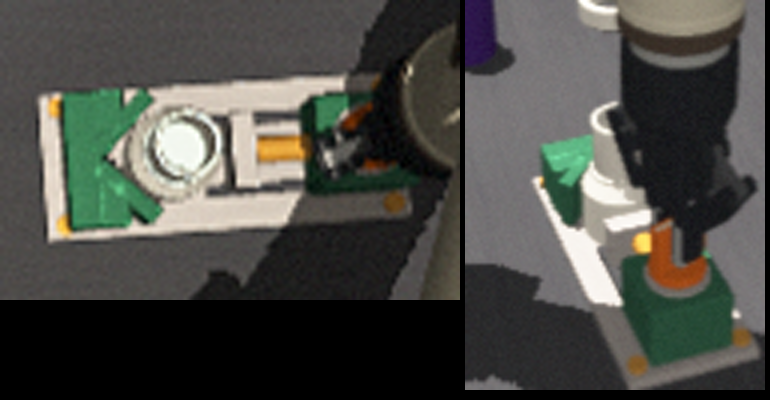

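The picture shows the jaw has backed away from the pipe (screw start moved from x≈250 to ≈258), so this j7 direction seems to be opening it. I'll check the actual tool yaw change and relieve the end stop.

Run:
```python
from h import *
def yaw():
    q=np.array(status.state()["eef_rot"]); y=R.from_quat(q[[1,2,3,0]]).as_matrix()[:,1]; return np.arctan2(y[1],y[0])
j=np.load("j0.npy"); print("yaw now",yaw(),"start",KA-np.pi/2)
for d in (.83,.80,.77,.72): step(j,d); print(yaw())
```

```text
yaw now -1.1782574802802117 start -2.0347963267948965
0.830 t21.62 Tz -0.112 eff 0.0674 op 0.0135 [-1.6 -5.5  2.1]
-1.2068028956407195
0.800 t21.94 Tz -0.101 eff 0.0854 op 0.0132 [-0.6 -5.9  1. ]
-1.2368789966822888
0.770 t22.26 Tz -0.086 eff 0.0899 op 0.0131 [-1.  -4.5  1.1]
-1.2669329151704871
0.720 t22.57 Tz -0.170 eff 0.1161 op 0.0131 [-0.2 -4.6  2. ]
-1.3169987681392805
```

Confirmed: +j7 is counter-clockwise here, so I had opened the jaw until it hit its stop. The screw relation is intact, with no harm done. I'll regrasp half a turn round so there's range for −j7, then close the jaw.

Run:
```python
from h import *
j=np.load("j0.npy")
robot.release(); robot.dwell(.1); st("rel")
t=j.copy(); t[6]+=.72+np.pi; robot.move_j(t); st("rot")
robot.grab(40); robot.dwell(.2); st("grab")
j[6]+=np.pi; np.save("j0.npy",j)
for d in (.57,.42,.27,.12,-.03,-.18,-.33,-.48,-.56,-.62,-.65,-.68,-.71,-.74): step(j,d,2)
```

```text
rel 23.37 [ 0.5116 -0.2042  0.0826] F [0.1  0.81 0.53] T [-0.029  0.054  0.002] op 0.0853 ff 0.0 j7 -0.72
rot 26.02 [ 0.5116 -0.2042  0.0825] F [-0.89 -0.08  0.36] T [ 0.02  -0.013 -0.015] op 0.0855 ff 0.0 j7 2.42
grab 26.87 [ 0.5117 -0.2046  0.0827] F [-0.19 -0.73  1.28] T [-0.359  0.017 -0.096] op 0.0135 ff 43.7 j7 2.42
0.570 t27.17 Tz -0.151 eff -0.1016 op 0.0135 [-0.  -2.2  2.4]
0.420 t27.47 Tz -0.139 eff -0.0684 op 0.0130 [ 0.2 -1.3  2.5]
0.270 t27.77 Tz -0.140 eff -0.0573 op 0.0133 [-0.6 -1.9  3.2]
0.120 t28.07 Tz -0.188 eff -0.0538 op 0.0132 [ 0.5 -0.8  3.7]
-0.030 t28.37 Tz -0.125 eff -0.0529 op 0.0134 [ 0.4 -1.1  3.8]
-0.180 t28.67 Tz -0.113 eff -0.0534 op 0.0134 [-0.1  0.6  4.6]
-0.330 t28.97 Tz -0.125 eff -0.0542 op 0.0134 [2.1 2.2 3.5]
-0.480 t29.27 Tz -0.126 eff -0.0553 op 0.0135 [2.  1.8 4.8]
-0.560 t29.55 Tz -0.147 eff 0.0204 op 0.0132 [3.7 2.5 3.5]
-0.620 t29.83 Tz -0.129 eff 0.0801 op 0.0133 [3.9 3.2 5. ]
-0.650 t30.12 Tz -0.118 eff 0.0679 op 0.0133 [5.  3.2 3.4]
-0.680 t30.40 Tz -0.081 eff 0.0684 op 0.0135 [4.4 2.8 3.2]
-0.710 t30.68 Tz -0.130 eff 0.0684 op 0.0135 [4.6 3.5 4.2]
-0.740 t30.97 Tz -0.102 eff 0.0684 op 0.0131 [4.2 2.8 4. ]
```

Run:
```python
from h import *
j=np.load("j0.npy"); d=-.74
while d>-2.05:
    d-=.03
    T,e=step(j,d,2)
    if abs(e-.0684)>.02 or T>0: break
```

```text
-0.770 t31.25 Tz -0.120 eff 0.0683 op 0.0132 [4.6 3.5 4.7]
-0.800 t31.53 Tz -0.118 eff 0.0683 op 0.0134 [4.1 4.  3.6]
-0.830 t31.82 Tz -0.095 eff 0.0683 op 0.0134 [4.4 3.6 3.1]
-0.860 t32.10 Tz -0.092 eff 0.0683 op 0.0136 [3.8 3.4 3.5]
-0.890 t32.38 Tz -0.071 eff 0.0683 op 0.0135 [4.8 3.7 3.3]
-0.920 t32.67 Tz -0.108 eff 0.0683 op 0.0133 [4.4 3.  3.9]
-0.950 t32.95 Tz -0.102 eff 0.0682 op 0.0134 [5.2 3.4 3.7]
-0.980 t33.23 Tz -0.062 eff 0.0682 op 0.0135 [5.  3.1 4.2]
-1.010 t33.52 Tz -0.086 eff 0.0682 op 0.0132 [4.3 3.5 2.7]
-1.040 t33.80 Tz -0.126 eff 0.0682 op 0.0133 [4.9 3.8 2.9]
-1.070 t34.08 Tz -0.118 eff 0.0682 op 0.0133 [4.  2.7 3.4]
-1.100 t34.37 Tz -0.103 eff 0.0683 op 0.0133 [6.  3.5 2.8]
-1.130 t34.65 Tz -0.076 eff 0.0684 op 0.0133 [4.2 3.4 2.8]
-1.160 t34.93 Tz -0.067 eff 0.0683 op 0.0132 [4.4 3.8 3. ]
-1.190 t35.22 Tz -0.095 eff 0.0574 op 0.0132 [4.9 3.3 3.2]
-1.220 t35.50 Tz -0.040 eff 0.0148 op 0.0136 [5.5 3.  2.4]
```

The load starts rising at −1.19 rad, meaning the pipe is being pressed home. I'll continue in the same steps and stop as soon as the resistance gives way.

Run:
```python
from h import *
j=np.load("j0.npy"); d=-1.22; m=.0148
while d>-1.75:
    d-=.03
    T,e=step(j,d,2); m=min(m,e)
    if e>m+.02: print("gives way"); break
    if e<-.35: print("too much"); break
```

```text
-1.250 t35.78 Tz 0.124 eff -0.1329 op 0.0133 [5.3 3.1 2.6]
-1.280 t36.07 Tz 0.224 eff -0.2738 op 0.0132 [5.5 2.6 2.5]
-1.310 t36.35 Tz 0.260 eff -0.2632 op 0.0136 [5.4 2.5 2.2]
-1.340 t36.63 Tz 0.219 eff -0.2520 op 0.0136 [6.  2.3 2.6]
gives way
```

Run:
```python
from h import *
j=np.load("j0.npy"); step(j,-1.36,3)
robot.release(); robot.dwell(.2); s=st("rel"); p=s["ee_pos"]
robot.servo_line([p[0],p[1],.22],max_speed=.15); 
robot.movep([.35,-.05,.33],down(.0697)); st("clear")
t=vision.get_image("top"); sd=vision.get_image("side")
a=ov("top",t,(285,195,400,270),4,[]); b=ov("side",sd,(225,190,325,320),3,[])
out=np.zeros((540,770,3),np.uint8); out[:a.shape[0],:a.shape[1]]=a; out[:b.shape[0],465:465+b.shape[1]]=b
out[330:540,:280]=cv2.resize(t,(280,210)); cv2.imwrite("pics/end.png",out)
```

```text
-1.360 t36.93 Tz 0.194 eff -0.2286 op 0.0132 [4.6 2.3 2.4]
rel 37.83 [ 0.5116 -0.2041  0.0826] F [ 0.16 -0.31 -0.08] T [-0.002 -0.012 -0.003] op 0.085 ff 0.0 j7 0.34
clear 39.88 [ 0.3505 -0.0503  0.3297] F [-0.31 -0.27 -0.33] T [ 0.012 -0.035 -0.012] op 0.0854 ff 0.0 j7 0.03
```

View pics/end.png

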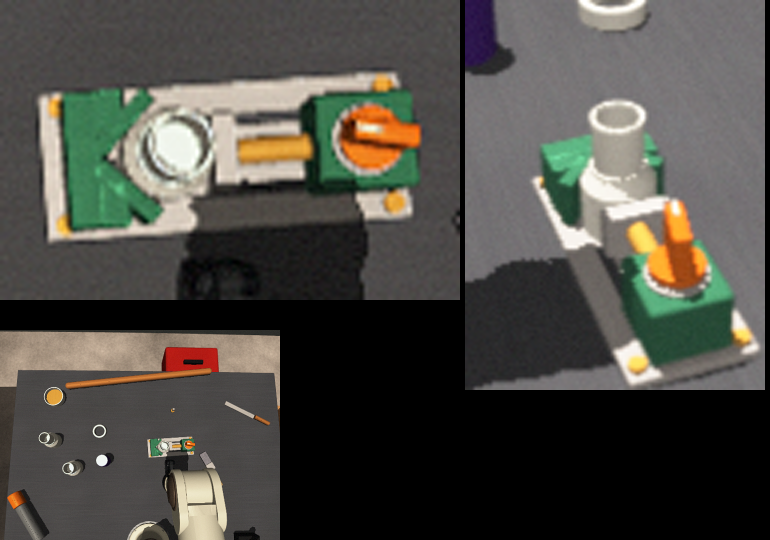

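The final picture shows the pipe upright in the V with the jaw pressed against it, at (180,150) in the crop. The knob has turned, the arm is clear, and the other things are where they were.

```bash
python3 -c "
from h import *
print(ticket.close_job())"
```

```text
the job is handed in; nothing more can be done
None
```

The smallest pipe is clamped upright in the V, with the knob turned clockwise just past the click and let go, and the job is handed in at about 40 s; I first turned the knob the wrong way (0.86 rad, to its opening stop, about 0.5 N m) before regrasping and closing it.

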